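Lower varnished fairy cottages into the curing well

ROBOT

A 6-joint arm with a two-finger parallel gripper is mounted at the origin on the work surface. World frame = base frame: x ahead of the robot, y to its left, z up, the work surface at z = 0. Lengths are in m, angles in degrees, forces in N, time in s.
With the tool pointing down it reaches from about 0.4 to 0.825 m from the base axis. Payload 7 kg.
Tool frame: the origin (TCP) lies at the centre of the arm's flange, where the gripper is bolted on; the fingertips stand 178 mm ahead of it and the grasp point (between the pads) lies 159 mm ahead of it (tip_reach is the distance from the TCP to the fingertips, in m); z points along the fingers, y is the line along which they close (so a half turn about z gives the same grasp; the last joint's range is limited). The gripper opens to 88 mm and grips with 3 to 60 N. Pads are 19 mm wide; open, the fingers measure 130 mm over their backs; the gripper's body (78 mm by 193 mm) begins 47 mm behind the grasp point.
Start: joints at [-48.868, 20.546, 0.682, 0, -70.136, -16.507], TCP at [0.281, -0.614, 0.405] pointing down, gripper open.
Joint ranges: [-176.03, 176.03], [-82.01, 121.73], [-58.28, 71.71], [-173.87, 95.51], [-174.79, -0.11], [-173.66, 173.66]. Speed limits (degrees/s): [136.94, 136.94, 172.46, 180, 180, 180].

INTERFACE

Orientations are given as [roll, pitch, yaw] about the fixed x, y, z axes, in that order (R = Rz(yaw) Ry(pitch) Rx(roll)).
In Python, from plant import * gives the robot as it stands.
- The arm moves only by the shell command python3 -m handwheel 'ROWS'. ROWS is JSON, a list of rows, each a list of 7 numbers: the opening, from -1 (shut) to 1 (fully open), then the shift along the tool's x, y, z as a fraction of full scale, then the turn, a rotation vector about the tool's x, y, z as a fraction of full scale. A call has 1 to 5 rows; each row shifts and turns the commanded pose from where the row before left it, along the tool's axes as they then stand; what a row does not reach is not made up. Full scale, the value 1, is 0.025 m for a shift and 6 degrees for a turn. A row lasts 1/8 s, in which the tool goes at most 62.5 mm and 10.7 degrees, less where a joint would pass 70% of its speed; a pose out of reach is approached as far as the arm can. A call with a number of a shift or a turn outside -1 to 1 is refused whole. A call with a gripper value outside its range is refused whole. The fingers move at their own pace and stop on an object; the grip force is fixed at half the most. Time passes only in rows, so rows that do not move let the fingers close. It gives the time, the measured TCP pose, the force, the opening and the grip force at its end, in the units of the state.
- get_obs(): the state, without advancing time (a new reading comes with each control period).
- snapshot(name): name is "scene" or "top" or "wrist"; returns a dict with "color" (384x512x3 uint8, red, green, blue), "fx", "fy", "cx", "cy" (pixels), "R" (3x3) and "t" (3): a world point X has camera coordinates R X + t; the wrist camera has in their place "tool_from_camera" (4x4, takes a point from camera to tool coordinates, whose origin is the TCP and whose axes are the flange's). Camera axes: x right, y down, z forward; pixel columns grow to the right and rows downward; lengths in m; the calibration is good to about 2 mm. The wrist camera is an equidistant fisheye: a pixel r from the principal point sees the ray r / f radians off the axis. A picture is of the moment at which its call begins: read the wrist's pose just before it. There is no depth.
- close_job(): hands the job in; it is judged then, once.
The state is a dict: "clock": time; "joint_pos": joint angles; "qvel": joint speeds; "tau": joint torques, N m; "tool_pos": TCP position; "orientation": TCP orientation; "force": force on the tool from outside, world axes, zero at the start; "moment": the same for the moment, N m; "opening": finger opening in m; "gripper_force": force on a finger pad.
Only numpy, scipy, OpenCV 4.12 (cv2) and the standard library are available. Lean on these libraries where they do the work, as an engineer would, in place of code of your own. Each camera call takes 0.05 s, during which the arm holds its last target. There are 200 camera calls.

TASK

Stand every cottage of the colour shown by the tag in the job board's yellow frame upright on the raised bed of the curing well, fully on the bed, and leave the other colour on the table. Then crack the red release valve open just a fraction of a turn, so that the bed sinks slowly all the way down and never drops, shut the valve again and slide the amber cover fully closed, and last press the green start button. Do not shift the loose pots, jar, bottle and log slice standing about.

Things in the scene. Friction and masses are not known exactly. Their poses are not given: they have to be found in the camera images.
- bed_top (a point): The lift bed of the curing well: a flat aluminium plate 197 mm (x) by 247 mm (y) filling the open-topped grey box. This point is the centre of the bed's upper face, and moves down with it. Its axes are those of the well: x across the well away from the robot, y along it towards the cover's housing, z up. With the bed raised, its face is 131 mm above the table and 4 mm below the box's rim (rim 135 mm above the table). The inner walls lie at x = +-100 mm and y = +-125 mm.
- bed (a joint): How far the bed has sunk, in m: 0 raised (start), 0.088 at the bottom. It cannot be raised again. The bed sinks by its own weight only while the release valve is open.
- valve_grip (a point): Release valve: a red upright T-bar 70 mm long, 12 mm thick and 22 mm high on a vertical spindle, on the blue pump block on the well's -y side. This point is the bar's middle (centre of its height), 162 mm above the table, on the spindle's axis; the bar lies along this point's y axis. The block spans x -100 to 100 mm, y -212 to -132 mm in bed_top's axes, 105 mm tall; a 34 mm wide boss under the bar rises to 140 mm.
- valve (a joint): Release valve angle, rad: 0 shut (bar parallel to the well's y), growing anticlockwise seen from above to 1.7; stays where left (0.12 N m friction). Shut below 0.4; cracked 0.45 to 1.0 (aim at 0.7, a ninth of a turn) the bed sinks at about 4 mm/s, some 23 s in all; past 1.1 it drops fast. Turned back below 0.35 the bed stops within 12 mm, except over its last 30 mm.
- cover_handle (a point): Middle of the handle of the sliding cover: a level steel bar, 12 mm diameter, 80 mm long along this point's x axis, 173 mm above the table, 30 mm of air under it, near the leading edge of the amber cover plate (214 by 262 mm, upper face 143 mm above the table). This point moves with the cover.
- cover (a joint): Sliding cover's position in m: starts open between 0 and 0.025, 0.286 fully closed; it grows as the cover slides along the well's -y direction over the box. Moves with about 3 N and stays where it is left. It clears cottages only when the bed is down.
- start_top (a point): Centre of the top of the green start button, 30 mm diameter, on the pump block beside the valve, 123 mm above the table; pressed straight down.
- start (a joint): Start button travel in m: 0 at rest, 0.006 fully down (takes about 5 N), springs back.
- board_now (a point): Job board: a cork board 90 by 170 mm, 20 mm thick, lying on the table with two square places for colour tags. This point is the centre of the place with the yellow frame: the current job. Its top is 20 mm above the table.
- board_next (a point): Centre of the board's unframed place: a later job.
- tag_red: Red disc, 52 mm diameter, 6 mm thick, fixed in one of the two places of the job board; origin at the centre of its underside.
- tag_blue: Blue disc, the same, fixed in the other place.
- red1_mid (a point): red-roofed toy cottage 1 of at most 3 (absent in some starts): a round plaster house, 46 mm diameter, 48 mm tall, about 90 g; straight up to 35 mm, with a red cone roof from 32 mm up. This point is on its axis half-way up, 24 mm above its underside; its z axis is the cottage's own up. Nudges may move it.
- red2_mid (a point): red-roofed toy cottage 2 of at most 3 (absent in some starts): a round plaster house, 46 mm diameter, 48 mm tall, about 90 g; straight up to 35 mm, with a red cone roof from 32 mm up. This point is on its axis half-way up, 24 mm above its underside; its z axis is the cottage's own up. Nudges may move it.
- red3_mid (a point): red-roofed toy cottage 3 of at most 3 (absent in some starts): a round plaster house, 46 mm diameter, 48 mm tall, about 90 g; straight up to 35 mm, with a red cone roof from 32 mm up. This point is on its axis half-way up, 24 mm above its underside; its z axis is the cottage's own up. Nudges may move it.
- blue1_mid (a point): blue-roofed toy cottage 1 of at most 3 (absent in some starts): a round plaster house, 46 mm diameter, 48 mm tall, about 90 g; straight up to 35 mm, with a blue cone roof from 32 mm up. This point is on its axis half-way up, 24 mm above its underside; its z axis is the cottage's own up. Nudges may move it.
- blue2_mid (a point): blue-roofed toy cottage 2 of at most 3 (absent in some starts): a round plaster house, 46 mm diameter, 48 mm tall, about 90 g; straight up to 35 mm, with a blue cone roof from 32 mm up. This point is on its axis half-way up, 24 mm above its underside; its z axis is the cottage's own up. Nudges may move it.
- blue3_mid (a point): blue-roofed toy cottage 3 of at most 3 (absent in some starts): a round plaster house, 46 mm diameter, 48 mm tall, about 90 g; straight up to 35 mm, with a blue cone roof from 32 mm up. This point is on its axis half-way up, 24 mm above its underside; its z axis is the cottage's own up. Nudges may move it.
- moss_jar: Green glass jar of moss, 64 mm diameter, 60 mm tall, a bystander; origin at the centre of its underside.
- paint_pot: Small paint pot, 40 mm diameter, 50 mm tall, a bystander; origin at the centre of its underside.
- varnish: Small varnish pot, 40 mm diameter, 55 mm tall, a bystander; origin at the centre of its underside.
- glue: White glue bottle, 48 mm diameter, 110 mm tall, a bystander; origin at the centre of its underside.
- log_slice: Dark slice of a log, 60 mm diameter, 12 mm thick, a bystander; origin at the centre of its underside.

How it is judged (in metres and radians):
On the way, in this order (a step that is already met when the one before it is completed fails the run):
1. every cottage of the ordered colour stands upright on the raised bed, and none of the other colour (value of joint bed below 0.005 m and ((horizontal distance between tag_red and board_now below 0.03 m and (angle between red1_mid's own z axis and vertical below 0.15 rad and z of red1_mid in the frame of bed_top between 0.018 and 0.03 m and x of red1_mid in the frame of bed_top between -0.079 and 0.079 m and y of red1_mid in the frame of bed_top between -0.104 and 0.104 m) and (angle between red2_mid's own z axis and vertical below 0.15 rad and z of red2_mid in the frame of bed_top between 0.018 and 0.03 m and x of red2_mid in the frame of bed_top between -0.079 and 0.079 m and y of red2_mid in the frame of bed_top between -0.104 and 0.104 m) and (angle between red3_mid's own z axis and vertical below 0.15 rad and z of red3_mid in the frame of bed_top between 0.018 and 0.03 m and x of red3_mid in the frame of bed_top between -0.079 and 0.079 m and y of red3_mid in the frame of bed_top between -0.104 and 0.104 m) and height (world z) of each of blue1_mid, blue2_mid, blue3_mid below 0.04 m) or (horizontal distance between tag_blue and board_now below 0.03 m and (angle between blue1_mid's own z axis and vertical below 0.15 rad and z of blue1_mid in the frame of bed_top between 0.018 and 0.03 m and x of blue1_mid in the frame of bed_top between -0.079 and 0.079 m and y of blue1_mid in the frame of bed_top between -0.104 and 0.104 m) and (angle between blue2_mid's own z axis and vertical below 0.15 rad and z of blue2_mid in the frame of bed_top between 0.018 and 0.03 m and x of blue2_mid in the frame of bed_top between -0.079 and 0.079 m and y of blue2_mid in the frame of bed_top between -0.104 and 0.104 m) and (angle between blue3_mid's own z axis and vertical below 0.15 rad and z of blue3_mid in the frame of bed_top between 0.018 and 0.03 m and x of blue3_mid in the frame of bed_top between -0.079 and 0.079 m and y of blue3_mid in the frame of bed_top between -0.104 and 0.104 m) and height (world z) of each of red1_mid, red2_mid, red3_mid below 0.04 m))), for 0.3 s.
2. the bed has sunk all the way (value of joint bed above 0.084 m), for 0.2 s.
3. the valve is shut and the cover fully closed (value of joint valve below 0.2 rad and value of joint cover above 0.278 m), for 0.2 s.
4. the start button is pressed (value of joint start above 0.004 m), for 0.02 s.
At the end, for the whole second after the job is handed in: Every cottage of the ordered colour stands upright (within 0.15 rad) on the lowered bed, its axis at least 20 mm inside the bed's edge; the other colour is on the table; bed at the bottom (within 4 mm), valve shut (below 0.2 rad), cover closed (within 8 mm) (all of step 3 and ((horizontal distance between tag_red and board_now below 0.03 m and (angle between red1_mid's own z axis and vertical below 0.15 rad and z of red1_mid in the frame of bed_top between 0.018 and 0.03 m and x of red1_mid in the frame of bed_top between -0.079 and 0.079 m and y of red1_mid in the frame of bed_top between -0.104 and 0.104 m) and (angle between red2_mid's own z axis and vertical below 0.15 rad and z of red2_mid in the frame of bed_top between 0.018 and 0.03 m and x of red2_mid in the frame of bed_top between -0.079 and 0.079 m and y of red2_mid in the frame of bed_top between -0.104 and 0.104 m) and (angle between red3_mid's own z axis and vertical below 0.15 rad and z of red3_mid in the frame of bed_top between 0.018 and 0.03 m and x of red3_mid in the frame of bed_top between -0.079 and 0.079 m and y of red3_mid in the frame of bed_top between -0.104 and 0.104 m) and height (world z) of each of blue1_mid, blue2_mid, blue3_mid below 0.04 m) or (horizontal distance between tag_blue and board_now below 0.03 m and (angle between blue1_mid's own z axis and vertical below 0.15 rad and z of blue1_mid in the frame of bed_top between 0.018 and 0.03 m and x of blue1_mid in the frame of bed_top between -0.079 and 0.079 m and y of blue1_mid in the frame of bed_top between -0.104 and 0.104 m) and (angle between blue2_mid's own z axis and vertical below 0.15 rad and z of blue2_mid in the frame of bed_top between 0.018 and 0.03 m and x of blue2_mid in the frame of bed_top between -0.079 and 0.079 m and y of blue2_mid in the frame of bed_top between -0.104 and 0.104 m) and (angle between blue3_mid's own z axis and vertical below 0.15 rad and z of blue3_mid in the frame of bed_top between 0.018 and 0.03 m and x of blue3_mid in the frame of bed_top between -0.079 and 0.079 m and y of blue3_mid in the frame of bed_top between -0.104 and 0.104 m) and height (world z) of each of red1_mid, red2_mid, red3_mid below 0.04 m)) and value of joint bed above 0.084 m); the robot touches nothing.
It fails at once if the bed drops (faster than 60 mm/s) (velocity of joint bed above 0.06 m/s).
It fails at once if a bystander is shifted by more than 30 mm (distance of any of moss_jar, paint_pot, varnish, glue, log_slice from where it was at the start of the episode above 0.03 m).
Of red1, blue1, red2, blue2, red3, blue3 only 4 to 6 are there at a start; the rules pass over those that are not, and their reading is None.
At some moment in a run one of red1, blue1, red2, blue2, red3, blue3 may be knocked a few centimetres aside while the robot is not near it.
It also fails if it takes over 210 s, if anything falls off the work surface, if the arm or the gripper's body presses on something with over 40 N, if the wrist force passes 120 N, or if a joint passes its speed limit or range.

## Working session

There is one attempt and no reset: what is moved stays moved. The work goes in short steps, Python scripts to look and compute and a shell command to move; the robot and the scene stay as the last step left them, time stands still between calls to the robot, and variables do not carry over. Pictures are saved under pics/ and viewed, at most 17 in all, crops included, and the job is handed in when it is done.

```bash
ls; mkdir -p pics; python3 - <<'E'
from plant import *
import cv2
o=get_obs();print(o)
for n in ["scene","top"]:
    s=snapshot(n);cv2.imwrite(f"pics/{n}0.png",s["color"][:,:,::-1]);print(n,{k:(v.tolist() if hasattr(v,'tolist') else v) for k,v in s.items() if k!="color"})
E
```

```text
pics
{'clock': 0.0, 'joint_pos': array([-4.88689441e+01,  2.05909782e+01,  6.33279975e-01, -2.02214200e-02,
       -7.01349047e+01, -1.65058211e+01]), 'qvel': array([ 0.09591238, -0.01985234, -0.02686391,  0.02459852,  0.12442723,
        0.0545883 ]), 'tau': array([-1.66265281e-04, -5.82712376e+01,  2.93068832e+01,  6.99778318e+00,
        6.81131176e-03, -2.58390583e-04]), 'tool_pos': array([ 0.28116527, -0.61343771,  0.40372353]), 'orientation': array([ 1.79905812e+02, -8.08624651e-03, -1.55381645e+02]), 'force': array([ 0.10960969, -0.43594841, -0.34591518]), 'moment': array([-0.01343846, -0.03130267, -0.01595101]), 'gripper_force': 0.0, 'opening': 0.08720857486874262}
scene {'fx': 485.185503372996, 'fy': 485.185503372996, 'cx': 252.1313371226854, 'cy': 188.24283109872155, 'R': [[0.8933741409404248, 0.44929377170329465, 0.004213194463337444], [0.2611220338108436, -0.511537587967658, -0.8186235884426489], [-0.3656472723232689, 0.7324373029856266, -0.5743149566550527]], 't': [-0.49056775266178126, -0.01887302698330038, 1.7972925694353374]}
top {'fx': 360.1928270893561, 'fy': 360.1928270893561, 'cx': 263.2969500538977, 'cy': 186.9422377620046, 'R': [[0.02381567488639529, -0.9997086790462879, 0.003920544507096835], [-0.9958119339611996, -0.024068738087893036, -0.08820027226325214], [0.08826894023472201, -0.0018035759986798987, -0.9960950463201071]], 't': [-0.005211554510164146, 0.5436180939019167, 1.2213859902338784]}
```

View pics/top0.png

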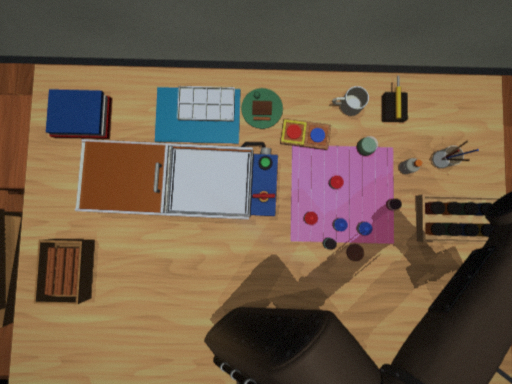

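View pics/scene0.png

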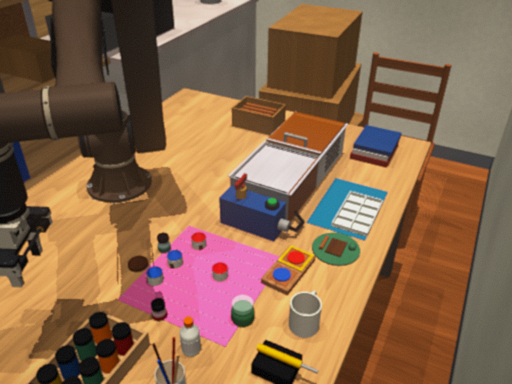

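The tag in the yellow frame, at top (294,132), is red. The red cottages are at top (336,182) and (311,218), and the blue ones at (340,225) and (364,229). The valve is at (263,197), the button at (265,162), the handle at (156,178) and the bed spans about (170-251, 149-215).

```bash
cat > h.py <<'E'
from plant import *
import numpy as np, cv2
from scipy.spatial.transform import Rotation as Rn
def ray(s,u,v,o=None):
    if "R" in s:
        R=np.array(s["R"]);t=np.array(s["t"])
        return -R.T@t, R.T@np.array([(u-s["cx"])/s["fx"],(v-s["cy"])/s["fy"],1])
    d=np.array([(u-s["cx"])/s["fx"],(v-s["cy"])/s["fy"]]);r=np.hypot(*d)
    c=np.r_[d/max(r,1e-9)*np.sin(r),np.cos(r)]
    T=np.array(s["tool_from_camera"]);W=Rn.from_euler("xyz",o["orientation"],degrees=True).as_matrix()
    return W@T[:3,3]+o["tool_pos"], W@T[:3,:3]@c
def hit(s,u,v,z,o=None):
    c,d=ray(s,u,v,o);return c+d*(z-c[2])/d[2]
def mask(s,col):
    h=cv2.cvtColor(s["color"],cv2.COLOR_RGB2HSV);H,S,V=cv2.split(h)
    m={"red":((H<6)|(H>174))&(S>150)&(V>90),"blue":(H>105)&(H<125)&(S>130)&(V>60),"green":(H>50)&(H<80)&(S>120)&(V>60),
       "white":(S<50)&(V>150)}[col]
    return m.astype(np.uint8)*255
def blobs(s,col,amin=20):
    n,_,st,c=cv2.connectedComponentsWithStats(mask(s,col))
    return [(c[i],st[i]) for i in range(1,n) if st[i][4]>=amin]
def project(s,X):
    p=np.array(s["R"])@X+np.array(s["t"]);return p[:2]/p[2]*s["fx"]+[s["cx"],s["cy"]]
E
python3 - <<'E'
from h import *
np.set_printoptions(precision=4,suppress=True)
for n in ["top","scene"]:
    s=snapshot(n)
    for c in ["red","blue","green"]:
        for p,st in blobs(s,c): print(n,c,p,st[2:],hit(s,*p,.036)[:2])
    if n=="top":
        cs,_=cv2.findContours(mask(s,"white")[140:225,160:258],cv2.RETR_EXTERNAL,cv2.CHAIN_APPROX_NONE)
        r=cv2.minAreaRect(max(cs,key=cv2.contourArea));print(r)
        for b in cv2.boxPoints(r)+[160,140]: print(b,hit(s,*b,.131))
        cv2.imwrite("pics/topc.png",cv2.resize(s["color"][130:260,70:410,::-1],None,fx=2.35,fy=2.35,interpolation=cv2.INTER_CUBIC))
E
```

```text
top red [293.5833 131.3988] [ 15  14 168] [ 0.7387 -0.0927]
top red [336.3361 181.4918] [ 12  12 122] [ 0.5674 -0.2423]
top red [263.8256 195.3953] [22  6 86] [0.5136 0.0054]
top red [310.52  217.696] [ 12  13 125] [ 0.4415 -0.1552]
top blue [ 73.5078 111.4246] [  56   44 2235] [0.7904 0.6747]
top blue [317.2449 134.8231] [ 14  13 147] [ 0.7286 -0.175 ]
top blue [263.8549 175.6127] [ 25  39 710] [0.5816 0.0069]
top blue [262.5777 207.044 ] [ 24  17 341] [0.4737 0.0087]
top blue [340.2353 224.3782] [ 12  12 119] [ 0.4213 -0.2564]
top blue [364.9496 228.2773] [ 13  12 119] [ 0.4101 -0.3404]
top green [264.9571 161.9429] [ 9  9 70] [0.6291 0.0042]
((49.4476318359375, 41.04737854003906), (72.60929870605469, 61.173580169677734), 2.862405300140381)
[171.6608 209.783 ] [0.4552 0.2938 0.131 ]
[174.7157 148.6858] [0.6496 0.2931 0.131 ]
[247.2344 152.3117] [0.6436 0.0618 0.131 ]
[244.1796 213.409 ] [0.4493 0.066  0.131 ]
scene red [369.2985 158.0896] [38 10 67] [0.7878 0.5362]
scene red [239.85 180.75] [11 15 60] [0.414  0.1697]
scene red [198.0654 236.9626] [ 15  10 107] [ 0.4437 -0.1617]
scene red [295.4737 256.9474] [ 18  13 171] [ 0.7458 -0.1082]
scene red [219.4697 267.9621] [ 15  11 132] [ 0.5697 -0.2489]
scene red [173.069  350.1379] [ 2 27 29] [ 0.6089 -0.5395]
scene blue [378.0181 138.7429] [ 46  27 774] [0.7783 0.703 ]
scene blue [ 20.4472 160.7358] [ 16  39 246] [-0.3965 -0.0913]
scene blue [229.3846 194.7385] [ 15  15 130] [0.4221 0.077 ]
scene blue [258.6545 203.2575] [ 49  25 466] [0.5339 0.0789]
scene blue [174.0192 254.9519] [ 13  10 104] [ 0.4234 -0.2626]
scene blue [154.0859 271.9922] [ 15  11 128] [ 0.413  -0.3466]
scene blue [281.2586 273.9828] [ 17  13 174] [ 0.7368 -0.1908]
scene blue [162.7317 370.8049] [11 25 41] [ 0.6196 -0.5969]
scene green [271.9231 200.9615] [ 9  7 52] [0.5684 0.1111]
scene green [247.8947 316.7895] [10  8 38] [ 0.7224 -0.3691]
```

View pics/topc.png

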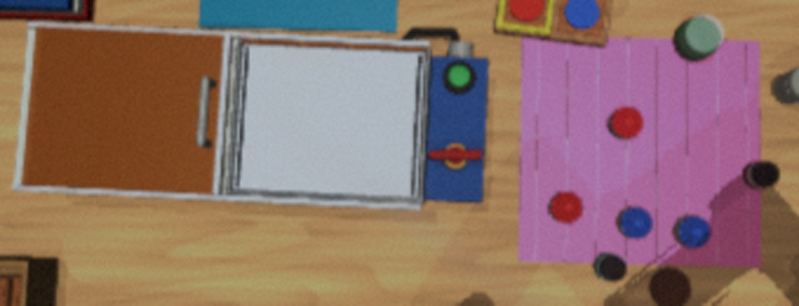

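```bash
python3 -m handwheel '[[1,0,0,0,0,0,-1],[1,0,0,0,0,0,-1],[1,0,0,0,0,0,-1],[1,0,0,0,0,0,-1],[1,0,0,0,0,0,-1]]'; python3 -m handwheel '[[1,0,0,0,0,0,-1],[1,0,0,0,0,0,-1],[1,0,0,0,0,0,-1],[1,0,0,0,0,0,-1],[1,0,0,0,0,0,-1]]'; python3 -m handwheel '[[1,0,0,0,0,0,-0.68],[1,0,0,0,0,0,0]]'
python3 - <<'E'
from h import *
np.set_printoptions(precision=4,suppress=True)
s=snapshot("top");o=get_obs()
print(o["tool_pos"],o["orientation"],o["joint_pos"])
for n,p,z in [("valve",(263.83,195.4),.173),("button",(264.96,161.94),.123),("now",(293.58,131.4),.026)]: print(n,hit(s,*p,z))
k=2.35
P=lambda u,v,z:print((u,v),z,hit(s,70+u/k,130+v/k,z))
print("rim");P(232,37,.135);P(222,196,.135);P(428,45,.135);P(420,206,.135)
print("block");P(488,58,.105);P(483,201,.105)
print("handle");P(208,80,.173);P(202,146,.173)
w=snapshot("wrist");cv2.imwrite("pics/w0.png",w["color"][:,:,::-1]);print(w["tool_from_camera"],w["fx"],w["cx"],w["cy"])
E
```

```text
clock: 0.82
tool_pos: [0.2812, -0.6136, 0.4044]
orientation: [180.0, 0.0, -125.2]
force: [-0.3, 0.0, -0.1]
opening: 0.0876
gripper_force: 0.0
clock: 1.45
tool_pos: [0.2812, -0.6135, 0.4044]
orientation: [180.0, 0.0, -95.2]
force: [-0.1, 0.6, 0.8]
opening: 0.0878
gripper_force: 0.0
clock: 1.7
tool_pos: [0.2812, -0.6136, 0.4044]
orientation: [180.0, 0.0, -91.3]
force: [-0.0, 0.2, -0.5]
opening: 0.0877
gripper_force: 0.0
[ 0.2812 -0.6136  0.4045] [179.9894   0.0164 -91.3871] [-48.8675  20.5539   0.6706  -0.0035 -70.1359  47.4816]
valve [0.5047 0.0059 0.173 ]
button [0.6153 0.0046 0.123 ]
now [ 0.7411 -0.0935  0.026 ]
rim
(232, 37) 0.135 [0.6579 0.3116 0.135 ]
(222, 196) 0.135 [0.4433 0.3148 0.135 ]
(428, 45) 0.135 [0.6534 0.0464 0.135 ]
(420, 206) 0.135 [0.4363 0.0513 0.135 ]
block
(488, 58) 0.105 [ 0.643  -0.0363  0.105 ]
(483, 201) 0.105 [ 0.4453 -0.0335  0.105 ]
handle
(208, 80) 0.173 [0.5929 0.3299 0.173 ]
(202, 146) 0.173 [0.5067 0.3334 0.173 ]
[[ 0.0005 -0.9558 -0.294   0.0806]
 [ 1.      0.0003  0.0007 -0.0006]
 [-0.0006 -0.294   0.9558  0.0202]
 [ 0.      0.      0.      1.    ]] 297.3186396354542 253.59855907370695 189.6996251064785
```

View pics/w0.png

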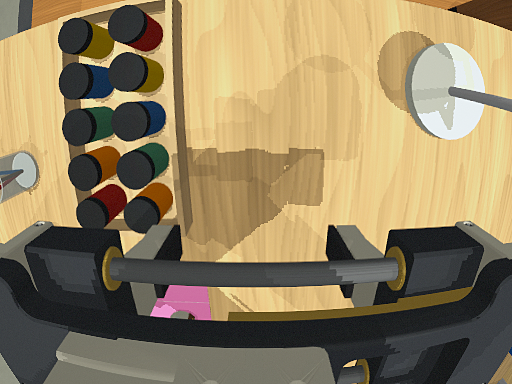

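The wrist camera sees the paint rack and the open fingers, with the pads near row 250; the cottages are not in view yet. The well's centre is about (0.549, 0.179), turned about -1.3 degrees. I'll move towards the red cottage at (0.44, -0.157).

```bash
python3 -m handwheel '[[1,-0.96,-0.375,0.25,0,0,0],[1,-0.96,-0.375,0.25,0,0,0],[1,-0.96,-0.375,0.25,0,0,0],[1,-0.96,-0.375,0.25,0,0,0]]'; python3 -m handwheel '[[1,-0.96,-0.375,0.25,0,0,0],[1,-0.96,-0.375,0.25,0,0,0],[1,-0.96,-0.375,0.25,0,0,0],[1,-0.96,-0.375,0.25,0,0,0]]';  python3 -m handwheel '[[1,-0.96,-0.375,0.25,0,0,0],[1,-0.96,-0.375,0.25,0,0,0],[1,-0.96,-0.375,0.25,0,0,0],[1,-0.96,-0.375,0.25,0,0,0]]';  python3 -m handwheel '[[1,-0.96,-0.375,0.25,0,0,0],[1,-0.96,-0.375,0.25,0,0,0],[1,-0.96,-0.375,0.25,0,0,0],[1,-0.96,-0.375,0.25,0,0,0],[1,0,0,0,0,0,0]]'
cat >> h.py <<'E'
def totool(o,d):
    W=Rn.from_euler("xyz",o["orientation"],degrees=True).as_matrix();return W.T@np.array(d)/.025
E
python3 - <<'E'
from h import *
np.set_printoptions(precision=4,suppress=True)
o=get_obs();w=snapshot("wrist");cv2.imwrite("pics/w1.png",w["color"][:,:,::-1])
print(o["tool_pos"],o["orientation"])
for c in ["red","blue"]:
    for p,st in blobs(w,c,60): print(c,p,st,hit(w,*p,.036,o))
s=snapshot("top")
for p,st in blobs(s,"red"): print(p,hit(s,*p,.036))
E
```

```text
clock: 2.3
tool_pos: [0.3211, -0.5177, 0.3795]
orientation: [-180.0, -0.0, -91.4]
force: [0.2, 0.0, 0.3]
opening: 0.0875
gripper_force: 0.0
clock: 2.8
tool_pos: [0.3608, -0.4225, 0.3546]
orientation: [-180.0, -0.0, -91.4]
force: [-0.3, -0.6, 1.0]
opening: 0.0879
gripper_force: 0.0
clock: 3.3
tool_pos: [0.4005, -0.3274, 0.3296]
orientation: [-180.0, -0.0, -91.4]
force: [0.7, -0.2, 1.2]
opening: 0.0875
gripper_force: 0.0
clock: 3.92
tool_pos: [0.4403, -0.232, 0.3045]
orientation: [180.0, 0.0, -91.3]
force: [0.2, -1.1, -0.4]
opening: 0.0875
gripper_force: 0.0
[ 0.4403 -0.232   0.3045] [179.9831   0.0048 -91.2508]
red [118.6391 182.6246] [  98  160   42   46 1513] [ 0.566  -0.2458  0.036 ]
red [253.9065 254.8042] [232 246  45  17 567] [ 0.4416 -0.1713  0.036 ]
blue [272.0405 175.7572] [250 164  50  25 692] [ 0.4243 -0.2484  0.036 ]
[293.5602 131.4398] [ 0.7385 -0.0926  0.036 ]
[336.2136 180.6796] [ 0.5701 -0.2418  0.036 ]
```

View pics/w1.png

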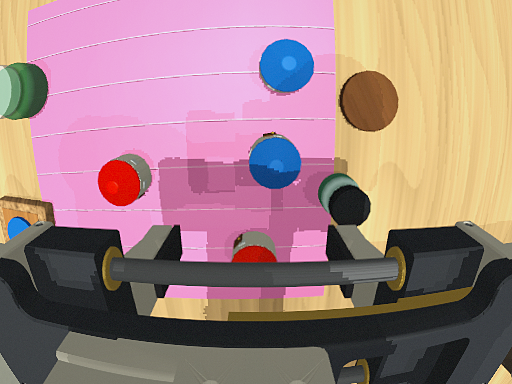

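The near red cottage sits centred between the fingers at (254,255), partly behind the bar; the far red one is at (122,183). Both agree with the top view, so I'll grasp the near one.

```bash
python3 -m handwheel '[[1,-1,0,0,0,0,0],[1,-1,0,0,0,0,0],[1,-1,0,0,0,0,0],[1,0,0,0,0,0,0]]'; python3 -m handwheel '[[1,0,0,1,0,0,0],[1,0,0,1,0,0,0],[1,0,0,1,0,0,0],[1,0,0,0.9,0,0,0],[1,0,0,0.9,0,0,0]]';python3 -m handwheel '[[1,0,0,0,0,0,0],[-1,0,0,0,0,0,0],[-1,0,0,0,0,0,0],[-1,0,0,0,0,0,0],[-1,0,0,0,0,0,0]]'; python3 -m handwheel '[[-1,0,0,0,0,0,0],[-1,0,0,0,0,0,0],[-1,0,0,0,0,0,0]]'
```

```text
clock: 4.53
tool_pos: [0.4415, -0.1578, 0.3051]
orientation: [-180.0, 0.0, -91.3]
force: [-0.6, -1.0, -0.1]
opening: 0.088
gripper_force: 0.0
clock: 5.15
tool_pos: [0.4416, -0.1592, 0.1841]
orientation: [-180.0, -0.0, -91.4]
force: [0.5, -1.0, -0.6]
opening: 0.0882
gripper_force: 0.0
clock: 5.78
tool_pos: [0.4417, -0.1581, 0.1851]
orientation: [-180.0, 0.0, -91.3]
force: [0.1, 0.4, -0.0]
opening: 0.0531
gripper_force: 0.0
clock: 6.15
tool_pos: [0.4416, -0.158, 0.1849]
orientation: [-180.0, -0.0, -91.3]
force: [-1.7, 1.6, 6.0]
opening: 0.0445
gripper_force: 30.0
```

```bash
python3 -m handwheel '[[-1,0,0,-0.5,0,0,0],[-1,0,0,-1,0,0,0],[-1,0,0,-1,0,0,0],[-1,0,0,-1,0,0,0],[-1,0,0,-1,0,0,0]]'; python3 -m handwheel '[[-1,0,0,-1,0,0,0],[-1,0,0,-1,0,0,0],[-1,0,0,-1,0,0,0],[-1,0,0,-1,0,0,0]]';python3 -m handwheel '[[-1,-0.96,-0.25,0,0,0,0],[-1,-0.96,-0.25,0,0,0,0],[-1,-0.96,-0.25,0,0,0,0],[-1,-0.96,-0.25,0,0,0,0]]';python3 -m handwheel '[[-1,-0.96,-0.25,0,0,0,0],[-1,-0.96,-0.25,0,0,0,0],[-1,-0.96,-0.25,0,0,0,0],[-1,-0.96,-0.25,0,0,0,0]]';python3 -m handwheel '[[-1,-0.96,-0.25,0,0,0,0],[-1,-0.96,-0.25,0,0,0,0],[-1,-0.96,-0.25,0,0,0,0],[-1,-0.96,-0.25,0,0,0,0]]';python3 -m handwheel '[[-1,-0.96,-0.25,0,0,0,0],[-1,-0.96,-0.25,0,0,0,0],[-1,-0.96,-0.25,0,0,0,0],[-1,-0.96,-0.25,0,0,0,0],[-1,0,0,0,0,0,0]]'
python3 - <<'E'
from h import *
np.set_printoptions(precision=4,suppress=True)
o=get_obs();w=snapshot("wrist");s=snapshot("scene")
im=np.hstack([w["color"][120:,100:420],s["color"][90:354,180:360]]);cv2.imwrite("pics/w2.png",cv2.resize(im[:,:,::-1],None,fx=1.5,fy=1.5))
print(o["tool_pos"],o["orientation"])
E
```

```text
clock: 6.78
tool_pos: [0.4413, -0.1581, 0.2986]
orientation: [-180.0, 0.0, -91.3]
force: [1.0, 0.3, -0.7]
opening: 0.0445
gripper_force: 30.0
clock: 7.28
tool_pos: [0.441, -0.1581, 0.3986]
orientation: [-180.0, 0.0, -91.3]
force: [0.1, 0.9, -0.8]
opening: 0.0444
gripper_force: 30.0
clock: 7.78
tool_pos: [0.4685, -0.062, 0.3978]
orientation: [-180.0, 0.0, -91.3]
force: [0.0, -0.5, -0.6]
opening: 0.0448
gripper_force: 30.0
clock: 8.28
tool_pos: [0.4957, 0.0334, 0.3977]
orientation: [-180.0, 0.0, -91.3]
force: [0.1, -0.7, -0.3]
opening: 0.0443
gripper_force: 30.0
clock: 8.78
tool_pos: [0.5234, 0.1295, 0.3973]
orientation: [-180.0, 0.0, -91.3]
force: [0.5, 0.2, -0.7]
opening: 0.0442
gripper_force: 30.0
clock: 9.4
tool_pos: [0.5508, 0.2256, 0.3966]
orientation: [180.0, -0.0, -91.2]
force: [0.0, 0.3, -0.0]
opening: 0.0444
gripper_force: 30.0
[0.5508 0.2256 0.3966] [179.9781  -0.0211 -91.2195]
```

View pics/w2.png

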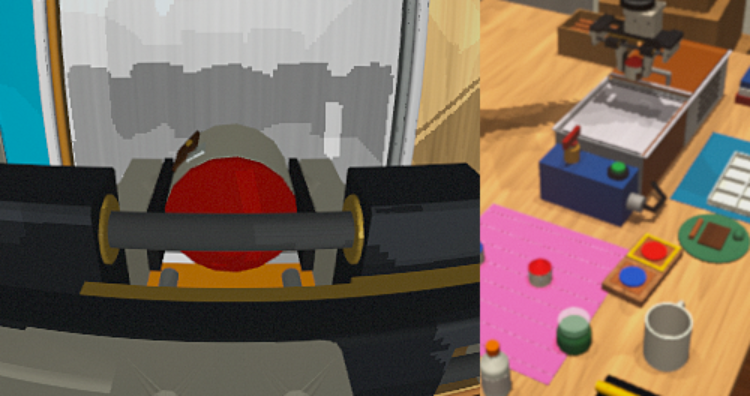

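The wrist view shows the cottage upright between the pads (crop 230,210) over the white bed, and the scene view shows it above the well. Now I'll lower it and release.

```bash
python3 -m handwheel '[[-1,0,0,1,0,0,0],[-1,0,0,1,0,0,0],[-1,0,0,0.7,0,0,0],[-1,0,0,0.3,0,0,0],[-1,0,0,0.18,0,0,0]]'; python3 -m handwheel '[[-1,0,0,0,0,0,0],[0.2,0,0,0,0,0,0],[0.6,0,0,0,0,0,0],[1,0,0,0,0,0,0],[1,0,0,0,0,0,0]]'; python3 -m handwheel '[[1,0,0,0,0,0,0],[1,0,0,-0.5,0,0,0],[1,0,0,-1,0,0,0],[1,0,0,-1,0,0,0],[1,0,0,-1,0,0,0]]'
```

```text
clock: 10.12
tool_pos: [0.5503, 0.2233, 0.3178]
orientation: [-180.0, 0.0, -91.3]
force: [-0.7, 0.4, -1.1]
opening: 0.0444
gripper_force: 30.0
clock: 10.75
tool_pos: [0.5502, 0.2236, 0.3178]
orientation: [-180.0, 0.0, -91.3]
force: [-0.1, 0.8, 0.4]
opening: 0.077
gripper_force: 0.0
clock: 11.38
tool_pos: [0.5502, 0.2235, 0.407]
orientation: [-180.0, 0.0, -91.3]
force: [1.5, 0.6, 0.0]
opening: 0.0876
gripper_force: 0.0
```

```bash
python3 -m handwheel '[[1,0.985,-0.055,0,0,0,0],[1,0.985,-0.055,0,0,0,0],[1,0.985,-0.055,0,0,0,0],[1,0.985,-0.055,0,0,0,0]]'; python3 -m handwheel '[[1,0.985,-0.055,0,0,0,0],[1,0.985,-0.055,0,0,0,0],[1,0.985,-0.055,0,0,0,0],[1,0.985,-0.055,0,0,0,0]]';python3 -m handwheel '[[1,0.985,-0.055,0,0,0,0],[1,0.985,-0.055,0,0,0,0],[1,0.985,-0.055,0,0,0,0],[1,0.985,-0.055,0,0,0,0]]';python3 -m handwheel '[[1,0.985,-0.055,0.4,0,0,0],[1,0.985,-0.055,0.4,0,0,0],[1,0.985,-0.055,0.4,0,0,0],[1,0.985,-0.055,0.4,0,0,0],[1,0.985,-0.055,0.4,0,0,0]]';python3 -m handwheel '[[1,0.985,-0.055,0.4,0,0,0],[1,0.985,-0.055,0.4,0,0,0],[1,0.985,-0.055,0.4,0,0,0],[1,0.985,-0.055,0.4,0,0,0],[1,0.985,-0.055,0.4,0,0,0]]'; python3 -m handwheel '[[1,0,0,0,0,0,0]]'
python3 - <<'E'
from h import *
np.set_printoptions(precision=4,suppress=True)
o=get_obs();w=snapshot("wrist");t=snapshot("top");s=snapshot("scene")
im=np.hstack([w["color"],cv2.resize(t["color"][130:258,160:260],(300,384))]);cv2.imwrite("pics/w3.png",im[:,:,::-1])
print(o["tool_pos"],o["orientation"])
for n,q in [("w",w),("t",t),("s",s)]:
  for p,st in blobs(q,"red",40): print(n,p,st,hit(q,*p,.036,o),hit(q,*p,.169,o))
E
```

```text
clock: 11.88
tool_pos: [0.5531, 0.1227, 0.4045]
orientation: [179.9, -0.0, -91.3]
force: [-0.0, -0.4, -0.0]
opening: 0.0878
gripper_force: 0.0
clock: 12.38
tool_pos: [0.5562, 0.0242, 0.4044]
orientation: [179.9, -0.0, -91.4]
force: [0.4, -0.6, -0.2]
opening: 0.0876
gripper_force: 0.0
clock: 12.88
tool_pos: [0.5592, -0.0743, 0.4044]
orientation: [179.9, -0.0, -91.4]
force: [-0.3, 0.1, 0.3]
opening: 0.0878
gripper_force: 0.0
clock: 13.5
tool_pos: [0.563, -0.1974, 0.3541]
orientation: [179.9, 0.0, -91.3]
force: [0.1, -1.1, 0.3]
opening: 0.0875
gripper_force: 0.0
clock: 14.12
tool_pos: [0.5668, -0.3206, 0.304]
orientation: [179.9, 0.0, -91.4]
force: [0.3, 0.0, 0.9]
opening: 0.0873
gripper_force: 0.0
clock: 14.25
tool_pos: [0.5665, -0.321, 0.3031]
orientation: [179.8, 0.0, -91.5]
force: [0.2, -1.0, -0.5]
opening: 0.0877
gripper_force: 0.0
[ 0.5665 -0.321   0.3031] [179.7992   0.0473 -91.4699]
w [308.8868  59.6038] [304  41  16  35  53] [ 0.5177 -0.436   0.036 ] [ 0.5432 -0.4174  0.169 ]
w [253.3149 255.7362] [232 248  44  15 470] [ 0.5678 -0.2598  0.036 ] [ 0.5663 -0.3362  0.169 ]
t [ 89.6615 127.2308] [ 50  96  59  42 130] [0.7358 0.6149 0.036 ] [0.7031 0.5494 0.169 ]
t [292.7534 131.1986] [287 125  13  14 146] [ 0.7393 -0.0898  0.036 ] [ 0.7062 -0.079   0.169 ]
t [193.1862 179.1034] [187 173  14  13 145] [0.5637 0.2488 0.036 ] [0.5496 0.2229 0.169 ]
t [263.8022 195.5495] [253 193  22   7  91] [0.513  0.0054 0.036 ] [0.5045 0.0059 0.169 ]
s [281.7808 151.9452] [276 148  12   8  73] [0.4668 0.4241 0.036 ] [0.5525 0.2171 0.169 ]
s [369.131  159.4524] [351 153  38  13 168] [0.79  0.526 0.036] [0.832  0.3052 0.169 ]
s [240.2763 181.5789] [235 174  11  15  76] [0.4179 0.1657 0.036 ] [ 0.5103 -0.0064  0.169 ]
s [295.574  256.9527] [288 251  17  13 169] [ 0.7461 -0.1081  0.036 ] [ 0.794  -0.2431  0.169 ]
s [219.6    269.1176] [213 264  15  10  85] [ 0.5723 -0.2528  0.036 ] [ 0.6438 -0.3682  0.169 ]
```

View pics/w3.png

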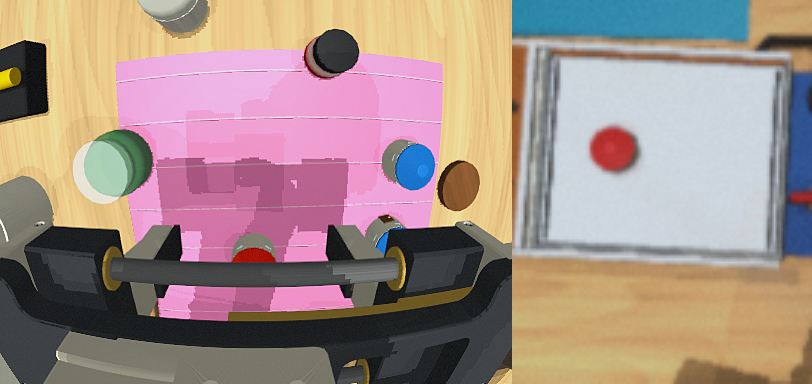

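The first cottage stands on the bed (inset 614,148), at (0.550, 0.223). The second red one is centred between the fingers at (254,256), and the blue ones are clear of them.

```bash
python3 -m handwheel '[[1,-1,0,0,0,0,0],[1,-1,0,0,0,0,0],[1,-1,0,0,0,0,0],[1,0,0,0,0,0,0]]'; python3 -m handwheel '[[1,0,0,1,0,0,0],[1,0,0,1,0,0,0],[1,0,0,1,0,0,0],[1,0,0,0.9,0,0,0],[1,0,0,0.84,0,0,0]]';python3 -m handwheel '[[1,0,0,0,0,0,0],[-1,0,0,0,0,0,0],[-1,0,0,0,0,0,0],[-1,0,0,0,0,0,0],[-1,0,0,0,0,0,0]]'; python3 -m handwheel '[[-1,0,0,0,0,0,0],[-1,0,0,0,0,0,0],[-1,0,0,0,0,0,0]]'
```

```text
clock: 14.9
tool_pos: [0.5699, -0.2419, 0.3059]
orientation: [-179.9, 0.0, -91.1]
force: [0.4, -0.3, 0.7]
opening: 0.0878
gripper_force: 0.0
clock: 15.52
tool_pos: [0.5699, -0.244, 0.1862]
orientation: [-180.0, -0.0, -91.3]
force: [-0.4, -0.5, 0.1]
opening: 0.0878
gripper_force: 0.0
clock: 16.15
tool_pos: [0.57, -0.2438, 0.1871]
orientation: [-180.0, -0.0, -91.3]
force: [-0.3, -0.1, -0.9]
opening: 0.0531
gripper_force: 0.0
clock: 16.52
tool_pos: [0.5698, -0.2438, 0.1868]
orientation: [180.0, -0.0, -91.3]
force: [-1.9, 0.9, 3.6]
opening: 0.0445
gripper_force: 30.0
```

```bash
python3 -m handwheel '[[-1,0,0,-0.5,0,0,0],[-1,0,0,-1,0,0,0],[-1,0,0,-1,0,0,0],[-1,0,0,-1,0,0,0],[-1,0,0,-1,0,0,0]]'; python3 -m handwheel '[[-1,0,0,-1,0,0,0],[-1,0,0,-1,0,0,0],[-1,0,0,-1,0,0,0],[-1,0,0,-1,0,0,0]]';python3 -m handwheel '[[-1,-0.945,0.077,0,0,0,0],[-1,-0.945,0.077,0,0,0,0],[-1,-0.945,0.077,0,0,0,0],[-1,-0.945,0.077,0,0,0,0]]';python3 -m handwheel '[[-1,-0.945,0.077,0,0,0,0],[-1,-0.945,0.077,0,0,0,0],[-1,-0.945,0.077,0,0,0,0],[-1,-0.945,0.077,0,0,0,0]]';python3 -m handwheel '[[-1,-0.945,0.077,0,0,0,0],[-1,-0.945,0.077,0,0,0,0],[-1,-0.945,0.077,0,0,0,0],[-1,-0.945,0.077,0,0,0,0]]';python3 -m handwheel '[[-1,-0.945,0.077,0,0,0,0],[-1,-0.945,0.077,0,0,0,0],[-1,-0.945,0.077,0,0,0,0],[-1,-0.945,0.077,0,0,0,0],[-1,0,0,0,0,0,0]]'
```

```text
clock: 17.15
tool_pos: [0.5699, -0.2438, 0.3006]
orientation: [-180.0, 0.0, -91.3]
force: [0.3, 0.2, -1.4]
opening: 0.0444
gripper_force: 30.0
clock: 17.65
tool_pos: [0.5697, -0.2437, 0.4006]
orientation: [-180.0, 0.0, -91.3]
force: [0.7, 0.7, -0.8]
opening: 0.0443
gripper_force: 30.0
clock: 18.15
tool_pos: [0.5641, -0.1484, 0.3998]
orientation: [-180.0, 0.0, -91.3]
force: [-0.4, 0.0, -1.4]
opening: 0.0443
gripper_force: 30.0
clock: 18.65
tool_pos: [0.5585, -0.0537, 0.3998]
orientation: [-180.0, 0.0, -91.3]
force: [-0.4, 0.1, -1.6]
opening: 0.0444
gripper_force: 30.0
clock: 19.15
tool_pos: [0.553, 0.0409, 0.3998]
orientation: [-180.0, 0.0, -91.3]
force: [-0.5, 0.5, -1.5]
opening: 0.0444
gripper_force: 30.0
clock: 19.77
tool_pos: [0.5475, 0.136, 0.3996]
orientation: [-180.0, 0.0, -91.2]
force: [-0.0, -0.4, -1.5]
opening: 0.0448
gripper_force: 30.0
```

```bash
python3 -m handwheel '[[-1,0,0,1,0,0,0],[-1,0,0,1,0,0,0],[-1,0,0,0.7,0,0,0],[-1,0,0,0.3,0,0,0],[-1,0,0,0.22,0,0,0]]'; python3 -m handwheel '[[-1,0,0,0,0,0,0],[0.2,0,0,0,0,0,0],[0.6,0,0,0,0,0,0],[1,0,0,0,0,0,0],[1,0,0,0,0,0,0]]'; python3 -m handwheel '[[1,0,0,0,0,0,0],[1,0,0,-0.5,0,0,0],[1,0,0,-1,0,0,0],[1,0,0,-1,0,0,0],[1,0,0,-1,0,0,0]]'; python3 -m handwheel '[[1,1,0.25,0,0,0,0],[1,1,0.25,0,0,0,0],[1,1,0.25,0,0,0,0],[1,1,0.25,0,0,0,0],[1,1,0.25,0,0,0,0]]'; python3 -m handwheel '[[1,1,0,0,0,0,0],[1,1,0,0,0,0,0],[1,1,0,0,0,0,0],[1,0,0,0,0,0,0]]'
python3 - <<'E'
from h import *
np.set_printoptions(precision=4,suppress=True)
o=get_obs();w=snapshot("wrist");t=snapshot("top")
im=np.hstack([w["color"],cv2.resize(t["color"][130:258,160:260],(300,384))]);cv2.imwrite("pics/w4.png",im[:,:,::-1])
print(o["tool_pos"],o["orientation"])
for n,q in [("w",w),("t",t)]:
  for p,st in blobs(q,"red",40): print(n,p,st,hit(q,*p,.169,o),hit(q,*p,.173,o))
  for p,st in blobs(q,"green",40): print(n,p,st,hit(q,*p,.123,o))
m=mask(w,"red");n,l,st,c=cv2.connectedComponentsWithStats(m)
E
```

```text
clock: 20.4
tool_pos: [0.5479, 0.1345, 0.3189]
orientation: [-180.0, 0.0, -91.3]
force: [0.3, 0.4, -0.8]
opening: 0.0444
gripper_force: 30.0
clock: 21.02
tool_pos: [0.5477, 0.1348, 0.3188]
orientation: [-180.0, 0.0, -91.3]
force: [0.5, 0.5, -0.1]
opening: 0.0768
gripper_force: 0.0
clock: 21.65
tool_pos: [0.5477, 0.1348, 0.408]
orientation: [-180.0, 0.0, -91.3]
force: [0.4, 0.2, -0.0]
opening: 0.0877
gripper_force: 0.0
clock: 22.28
tool_pos: [0.5127, 0.0084, 0.4057]
orientation: [179.9, -0.0, -91.3]
force: [-0.1, -0.5, 0.3]
opening: 0.0877
gripper_force: 0.0
clock: 22.78
tool_pos: [0.511, -0.0667, 0.4057]
orientation: [179.9, -0.0, -91.5]
force: [-0.2, -0.3, -0.3]
opening: 0.0875
gripper_force: 0.0
[ 0.511  -0.0667  0.4057] [179.9396  -0.0161 -91.4614]
w [ 85.7282 152.8016] [ 71 135  31  37 872] [ 0.6482 -0.116   0.169 ] [ 0.6457 -0.1166  0.173 ]
w [260.0736 252.4632] [254 242  14  20 231] [ 0.5069 -0.0263  0.169 ] [ 0.5069 -0.0285  0.173 ]
w [262.429  299.2903] [256 287  14  25 310] [0.5055 0.0233 0.169 ] [0.5055 0.0202 0.173 ]
w [359.0137  50.6301] [355  35  15  27  73] [ 0.413  -0.1952  0.123 ]
w [ 49.3148 199.7304] [ 29 180  69  48 575] [ 0.7393 -0.0607  0.123 ]
w [ 77.1013 214.7848] [ 68 203  24  25  79] [ 0.7031 -0.0431  0.123 ]
t [293.5663 131.3675] [287 125  14  14 166] [ 0.7057 -0.0815  0.169 ] [ 0.7047 -0.0812  0.173 ]
```

View pics/w4.png

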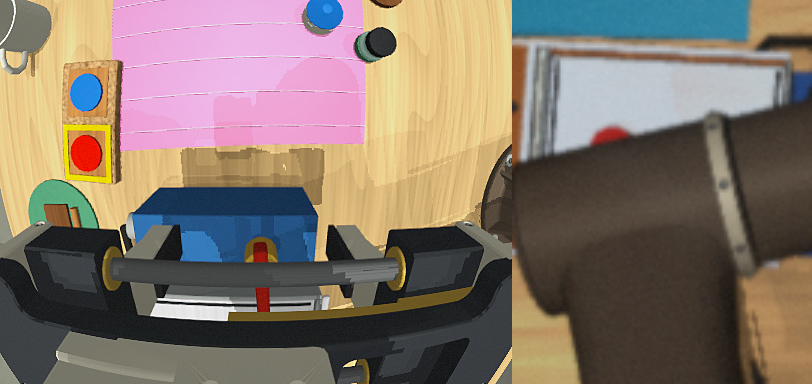

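The wrist view shows the red valve bar running from about (260,242) to (263,312), with its middle near x = 0.505-0.507. In the inset the arm hides the second cottage, so I'll check it from the scene camera while the fingers go down around the valve bar.

```bash
python3 -m handwheel '[[1,-1,0.1,0,0,0,0],[1,-1,0.1,0,0,0,0],[1,-0.87,0.1,0,0,0,0],[1,0,0,0,0,0,0]]'; python3 -m handwheel '[[1,0,0,1,0,0,0],[1,0,0,1,0,0,0],[1,0,0,0.8,0,0,0],[1,0,0,0.45,0,0,0],[1,0,0,0,0,0,0]]'
python3 - <<'E'
from h import *
np.set_printoptions(precision=4,suppress=True)
o=get_obs();w=snapshot("wrist");s=snapshot("scene")
im=np.hstack([w["color"][150:],cv2.resize(s["color"][130:228,210:330],(287,234))]);cv2.imwrite("pics/w5.png",im[:,:,::-1])
print(o["tool_pos"],o["orientation"])
for p,st in blobs(w,"red",40): print(p,st,hit(w,*p,.173,o))
for p,st in blobs(s,"red",40): print(p,st,hit(s,*p,.169,o))
E
```

```text
clock: 23.38
tool_pos: [0.5058, 0.0088, 0.4061]
orientation: [180.0, 0.0, -91.2]
force: [0.1, -0.1, -0.1]
opening: 0.0874
gripper_force: 0.0
clock: 24.0
tool_pos: [0.5059, 0.0073, 0.3244]
orientation: [179.9, -0.0, -91.3]
force: [-0.0, -0.1, 0.6]
opening: 0.0875
gripper_force: 0.0
[0.5059 0.0073 0.3244] [179.9235  -0.0378 -91.2958]
[ 41.3949 102.3626] [  25   80   34   45 1208] [ 0.615  -0.0832  0.173 ]
[252.5383 228.1516] [ 234  188   41   74 2038] [ 0.5062 -0.0136  0.173 ]
[256.4606 299.0618] [246 288  21  24 469] [0.5051 0.0297 0.173 ]
[281.7808 151.9452] [276 148  12   8  73] [0.5525 0.2171 0.169 ]
[368.6795 158.2564] [351 153  38  11  78] [0.8286 0.312  0.169 ]
[295.5233 256.9477] [287 251  18  13 172] [ 0.7939 -0.2431  0.169 ]
```

View pics/w5.png

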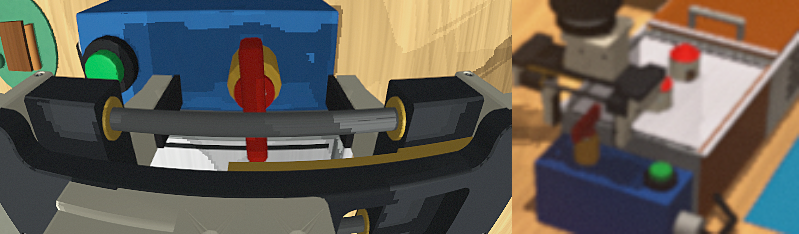

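The bar is centred between the fingers (254,230), and both cottages stand on the bed in the inset (685,65 and 665,92). Now I'll grip the bar.

```bash
python3 -m handwheel '[[-1,0,0,0,0,0,0],[-1,0,0,0,0,0,0],[-1,0,0,0,0,0,0],[-1,0,0,0,0,0,0],[-1,0,0,0,0,0,0]]'; python3 -m handwheel '[[-1,0,0,0,0,0,0],[-1,0,0,0,0,0,0],[-1,0,0,0,0,0,0],[-1,0,0,0,0,0,0],[-1,0,0,0,0,0,0]]'; python3 -c "
from h import *;o=get_obs();print(o['moment'])"
```

```text
clock: 24.72
tool_pos: [0.506, 0.0075, 0.3249]
orientation: [-180.0, 0.0, -91.3]
force: [0.7, -0.4, 0.1]
opening: 0.0431
gripper_force: 0.0
clock: 25.35
tool_pos: [0.5057, 0.0075, 0.3248]
orientation: [180.0, -0.0, -91.3]
force: [-3.5, 1.4, 1.2]
opening: 0.0124
gripper_force: 29.8
[0.44722303 1.32393584 0.20735886]
```

```bash
python3 -m handwheel '[[-1,0,0,0,0,0,-0.7],[-1,0,0,0,0,0,-0.7],[-1,0,0,0,0,0,-0.7],[-1,0,0,0,0,0,-0.7],[-1,0,0,0,0,0,-0.7]]'; python3 -m handwheel '[[-1,0,0,0,0,0,-0.7],[-1,0,0,0,0,0,-0.7],[-1,0,0,0,0,0,-0.7],[-1,0,0,0,0,0,-0.7],[-1,0,0,0,0,0,-0.4]]'; python3 -m handwheel '[[-1,0,0,0,0,0,0],[-1,0,0,0,0,0,0],[-1,0,0,0,0,0,0],[-1,0,0,0,0,0,0]]'
python3 - <<'E'
from h import *
o=get_obs();print(o['moment'])
w=snapshot("wrist");s=snapshot("scene")
im=np.hstack([w["color"][150:],cv2.resize(s["color"][130:228,210:330],(287,234))]);cv2.imwrite("pics/w6.png",im[:,:,::-1])
E
```

```text
clock: 25.98
tool_pos: [0.5057, 0.0074, 0.3248]
orientation: [180.0, 0.0, -70.3]
force: [-3.5, 1.0, 2.1]
opening: 0.0137
gripper_force: 32.6
clock: 26.6
tool_pos: [0.5056, 0.0074, 0.3248]
orientation: [180.0, 0.0, -51.1]
force: [-3.8, 1.1, 2.3]
opening: 0.0129
gripper_force: 30.4
clock: 27.1
tool_pos: [0.5056, 0.0074, 0.3248]
orientation: [179.9, 0.0, -51.2]
force: [-5.7, 1.1, 3.1]
opening: 0.0128
gripper_force: 30.1
[ 0.30619505  2.04306059 -0.29407689]
```

View pics/w6.png

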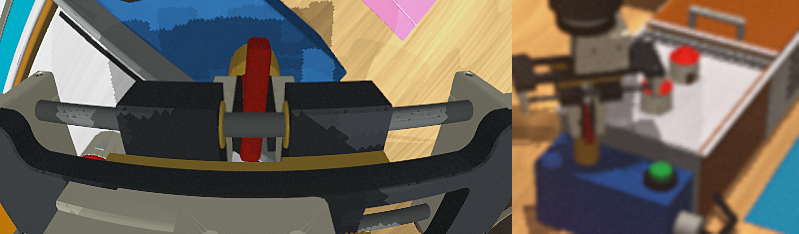

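The bar turned with the gripper (254,100), about 40 degrees. I'll wait here and track the roof height with the scene camera.

```bash
cat > bed.py <<'E'
from h import *
s=snapshot("scene");o=get_obs();m=[(p.round(1),st[4]) for p,st in blobs(s,"red",15) if 250<p[0]<310 and 140<p[1]<240]
print(o["clock"],o["orientation"][2],m,"pred up/down",project(s,np.array([.55,.223,.169])).round(1),project(s,np.array([.55,.223,.081])).round(1))
E
{ python3 -m handwheel '[[-1,0,0,0,0,0,0],[-1,0,0,0,0,0,0],[-1,0,0,0,0,0,0],[-1,0,0,0,0,0,0],[-1,0,0,0,0,0,0]]'
python3 -m handwheel '[[-1,0,0,0,0,0,0],[-1,0,0,0,0,0,0],[-1,0,0,0,0,0,0],[-1,0,0,0,0,0,0],[-1,0,0,0,0,0,0]]'
python3 -m handwheel '[[-1,0,0,0,0,0,0],[-1,0,0,0,0,0,0],[-1,0,0,0,0,0,0],[-1,0,0,0,0,0,0],[-1,0,0,0,0,0,0]]'
python3 -m handwheel '[[-1,0,0,0,0,0,0],[-1,0,0,0,0,0,0],[-1,0,0,0,0,0,0],[-1,0,0,0,0,0,0],[-1,0,0,0,0,0,0]]'
python3 -m handwheel '[[-1,0,0,0,0,0,0],[-1,0,0,0,0,0,0],[-1,0,0,0,0,0,0],[-1,0,0,0,0,0,0],[-1,0,0,0,0,0,0]]'
python3 -m handwheel '[[-1,0,0,0,0,0,0],[-1,0,0,0,0,0,0],[-1,0,0,0,0,0,0],[-1,0,0,0,0,0,0],[-1,0,0,0,0,0,0]]'
python3 -m handwheel '[[-1,0,0,0,0,0,0],[-1,0,0,0,0,0,0],[-1,0,0,0,0,0,0],[-1,0,0,0,0,0,0],[-1,0,0,0,0,0,0]]'
python3 -m handwheel '[[-1,0,0,0,0,0,0],[-1,0,0,0,0,0,0],[-1,0,0,0,0,0,0],[-1,0,0,0,0,0,0],[-1,0,0,0,0,0,0]]'
} >/dev/null; python3 bed.py
```

```text
32.25 -51.17121763111365 [(array([281.6, 158. ]), np.int32(75)), (array([269.7, 171.2]), np.int32(67))] pred up/down [281.8 151. ] [280.8 172.5]
```

```bash
{ python3 -m handwheel '[[-1,0,0,0,0,0,0],[-1,0,0,0,0,0,0],[-1,0,0,0,0,0,0],[-1,0,0,0,0,0,0],[-1,0,0,0,0,0,0]]'
python3 -m handwheel '[[-1,0,0,0,0,0,0],[-1,0,0,0,0,0,0],[-1,0,0,0,0,0,0],[-1,0,0,0,0,0,0],[-1,0,0,0,0,0,0]]'
python3 -m handwheel '[[-1,0,0,0,0,0,0],[-1,0,0,0,0,0,0],[-1,0,0,0,0,0,0],[-1,0,0,0,0,0,0],[-1,0,0,0,0,0,0]]'
python3 -m handwheel '[[-1,0,0,0,0,0,0],[-1,0,0,0,0,0,0],[-1,0,0,0,0,0,0],[-1,0,0,0,0,0,0],[-1,0,0,0,0,0,0]]'
python3 -m handwheel '[[-1,0,0,0,0,0,0],[-1,0,0,0,0,0,0],[-1,0,0,0,0,0,0],[-1,0,0,0,0,0,0],[-1,0,0,0,0,0,0]]'
python3 -m handwheel '[[-1,0,0,0,0,0,0],[-1,0,0,0,0,0,0],[-1,0,0,0,0,0,0],[-1,0,0,0,0,0,0],[-1,0,0,0,0,0,0]]'
python3 -m handwheel '[[-1,0,0,0,0,0,0],[-1,0,0,0,0,0,0],[-1,0,0,0,0,0,0],[-1,0,0,0,0,0,0],[-1,0,0,0,0,0,0]]'
python3 -m handwheel '[[-1,0,0,0,0,0,0],[-1,0,0,0,0,0,0],[-1,0,0,0,0,0,0],[-1,0,0,0,0,0,0],[-1,0,0,0,0,0,0]]'
python3 -m handwheel '[[-1,0,0,0,0,0,0],[-1,0,0,0,0,0,0],[-1,0,0,0,0,0,0],[-1,0,0,0,0,0,0],[-1,0,0,0,0,0,0]]'
python3 -m handwheel '[[-1,0,0,0,0,0,0],[-1,0,0,0,0,0,0],[-1,0,0,0,0,0,0],[-1,0,0,0,0,0,0],[-1,0,0,0,0,0,0]]'
python3 -m handwheel '[[-1,0,0,0,0,0,0],[-1,0,0,0,0,0,0],[-1,0,0,0,0,0,0],[-1,0,0,0,0,0,0],[-1,0,0,0,0,0,0]]'
python3 -m handwheel '[[-1,0,0,0,0,0,0],[-1,0,0,0,0,0,0],[-1,0,0,0,0,0,0],[-1,0,0,0,0,0,0],[-1,0,0,0,0,0,0]]'
} >/dev/null; python3 bed.py
{ python3 -m handwheel '[[-1,0,0,0,0,0,0],[-1,0,0,0,0,0,0],[-1,0,0,0,0,0,0],[-1,0,0,0,0,0,0],[-1,0,0,0,0,0,0]]'
python3 -m handwheel '[[-1,0,0,0,0,0,0],[-1,0,0,0,0,0,0],[-1,0,0,0,0,0,0],[-1,0,0,0,0,0,0],[-1,0,0,0,0,0,0]]'
python3 -m handwheel '[[-1,0,0,0,0,0,0],[-1,0,0,0,0,0,0],[-1,0,0,0,0,0,0],[-1,0,0,0,0,0,0],[-1,0,0,0,0,0,0]]'
python3 -m handwheel '[[-1,0,0,0,0,0,0],[-1,0,0,0,0,0,0],[-1,0,0,0,0,0,0],[-1,0,0,0,0,0,0],[-1,0,0,0,0,0,0]]'
python3 -m handwheel '[[-1,0,0,0,0,0,0],[-1,0,0,0,0,0,0],[-1,0,0,0,0,0,0],[-1,0,0,0,0,0,0],[-1,0,0,0,0,0,0]]'
python3 -m handwheel '[[-1,0,0,0,0,0,0],[-1,0,0,0,0,0,0],[-1,0,0,0,0,0,0],[-1,0,0,0,0,0,0],[-1,0,0,0,0,0,0]]'
python3 -m handwheel '[[-1,0,0,0,0,0,0],[-1,0,0,0,0,0,0],[-1,0,0,0,0,0,0],[-1,0,0,0,0,0,0],[-1,0,0,0,0,0,0]]'
python3 -m handwheel '[[-1,0,0,0,0,0,0],[-1,0,0,0,0,0,0],[-1,0,0,0,0,0,0],[-1,0,0,0,0,0,0],[-1,0,0,0,0,0,0]]'
python3 -m handwheel '[[-1,0,0,0,0,0,0],[-1,0,0,0,0,0,0],[-1,0,0,0,0,0,0],[-1,0,0,0,0,0,0],[-1,0,0,0,0,0,0]]'
python3 -m handwheel '[[-1,0,0,0,0,0,0],[-1,0,0,0,0,0,0],[-1,0,0,0,0,0,0],[-1,0,0,0,0,0,0],[-1,0,0,0,0,0,0]]'
python3 -m handwheel '[[-1,0,0,0,0,0,0],[-1,0,0,0,0,0,0],[-1,0,0,0,0,0,0],[-1,0,0,0,0,0,0],[-1,0,0,0,0,0,0]]'
python3 -m handwheel '[[-1,0,0,0,0,0,0],[-1,0,0,0,0,0,0],[-1,0,0,0,0,0,0],[-1,0,0,0,0,0,0],[-1,0,0,0,0,0,0]]'
} >/dev/null; python3 bed.py
```

```text
39.8 -51.1713868816567 [(array([281.3, 165.8]), np.int32(73)), (array([269.6, 178.6]), np.int32(77))] pred up/down [281.8 151. ] [280.8 172.5]
47.35 -51.17380511840853 [(array([280.9, 172.9]), np.int32(71)), (array([269.9, 185.5]), np.int32(56))] pred up/down [281.8 151. ] [280.8 172.5]
```

```bash
{ python3 -m handwheel '[[-1,0,0,0,0,0,0],[-1,0,0,0,0,0,0],[-1,0,0,0,0,0,0],[-1,0,0,0,0,0,0],[-1,0,0,0,0,0,0]]'
python3 -m handwheel '[[-1,0,0,0,0,0,0],[-1,0,0,0,0,0,0],[-1,0,0,0,0,0,0],[-1,0,0,0,0,0,0],[-1,0,0,0,0,0,0]]'
python3 -m handwheel '[[-1,0,0,0,0,0,0],[-1,0,0,0,0,0,0],[-1,0,0,0,0,0,0],[-1,0,0,0,0,0,0],[-1,0,0,0,0,0,0]]'
python3 -m handwheel '[[-1,0,0,0,0,0,0],[-1,0,0,0,0,0,0],[-1,0,0,0,0,0,0],[-1,0,0,0,0,0,0],[-1,0,0,0,0,0,0]]'
} >/dev/null; python3 bed.py
python3 -m handwheel '[[-1,0,0,0,0,0,0.7],[-1,0,0,0,0,0,0.7],[-1,0,0,0,0,0,0.7],[-1,0,0,0,0,0,0.7],[-1,0,0,0,0,0,0.7]]'; python3 -m handwheel '[[-1,0,0,0,0,0,0.7],[-1,0,0,0,0,0,0.7],[-1,0,0,0,0,0,0.7],[-1,0,0,0,0,0,0.7],[-1,0,0,0,0,0,0.5]]'; python3 -m handwheel '[[-1,0,0,0,0,0,0],[-1,0,0,0,0,0,0],[-0.7,0,0,0,0,0,0],[-0.7,0,0,0,0,0,0],[-0.4,0,0,0,0,0,0]]'; python3 -m handwheel '[[0,0,0,0,0,0,0],[0,0,0,0,0,0,0],[0,0,0,-1,0,0,0],[0,0,0,-1,0,0,0],[0,0,0,-1,0,0,0]]'
python3 bed.py; python3 - <<'E'
from h import *
o=get_obs();w=snapshot("wrist");s=snapshot("scene")
im=np.hstack([w["color"][150:],cv2.resize(s["color"][130:228,210:330],(287,234))]);cv2.imwrite("pics/w7.png",im[:,:,::-1])
E
```

```text
49.9 -51.1368014032374 [(array([281. , 173.5]), np.int32(70)), (array([270. , 185.6]), np.int32(55))] pred up/down [281.8 151. ] [280.8 172.5]
clock: 50.52
tool_pos: [0.5057, 0.0074, 0.3248]
orientation: [179.9, -0.0, -72.3]
force: [-5.2, 0.8, 2.6]
opening: 0.0117
gripper_force: 30.0
clock: 51.15
tool_pos: [0.5057, 0.0074, 0.3248]
orientation: [180.0, -0.0, -92.0]
force: [-3.7, -1.5, 3.1]
opening: 0.0123
gripper_force: 30.0
clock: 51.78
tool_pos: [0.5067, 0.0077, 0.3251]
orientation: [-179.9, 0.0, -91.9]
force: [-0.5, -0.9, -0.4]
opening: 0.0188
gripper_force: 0.0
clock: 52.4
tool_pos: [0.5062, 0.0076, 0.4008]
orientation: [-180.0, 0.0, -91.9]
force: [0.4, 0.7, -0.7]
opening: 0.0438
gripper_force: 0.0
52.45 -91.84702757000831 [(array([280.9, 173.4]), np.int32(70)), (array([266.4, 180.8]), np.int32(73))] pred up/down [281.8 151. ] [280.8 172.5]
```

View pics/w7.png

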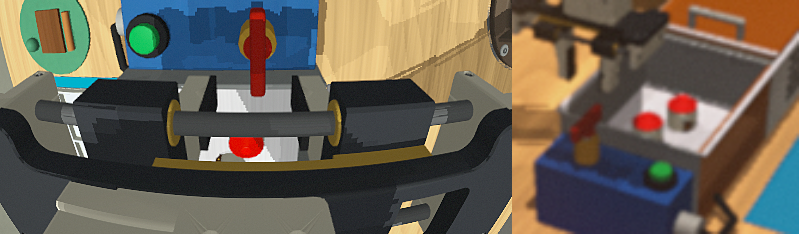

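The valve bar lies parallel to the well again (258,50), so it is shut. The bed is down with both cottages upright (inset 682,115 and 648,122). Next is the cover.

```bash
python3 -m handwheel '[[-0.5,-0.99,-0.085,0,0,0,0],[-0.5,-0.99,-0.085,0,0,0,0],[-0.5,-0.99,-0.085,0,0,0,0],[-0.5,-0.99,-0.085,0,0,0,0],[-0.5,-0.99,-0.085,0,0,0,0]]'; python3 -m handwheel '[[-0.5,-0.99,-0.085,0,0,0,0],[-0.5,-0.99,-0.085,0,0,0,0],[-0.5,-0.99,-0.085,0,0,0,0],[-0.5,-0.99,-0.085,0,0,0,0],[-0.5,-0.99,-0.085,0,0,0,0]]';python3 -m handwheel '[[-0.5,-0.99,-0.085,0,0,0,0],[-0.5,-0.99,-0.085,0,0,0,0],[-0.5,-0.99,-0.085,0,0,0,0],[-0.5,-0.99,-0.085,0,0,0,0],[-0.5,-0.99,-0.085,0,0,0,-0.1]]'; python3 -m handwheel '[[-0.5,0,0,0,0,0,0]]'
python3 - <<'E'
from h import *
np.set_printoptions(precision=4,suppress=True)
o=get_obs();w=snapshot("wrist");s=snapshot("scene")
im=np.hstack([w["color"][100:],cv2.resize(s["color"][100:228,250:370],(266,284))]);cv2.imwrite("pics/w8.png",im[:,:,::-1])
print(o["tool_pos"],o["orientation"])
for u,v in [(296,134)]: print(hit(s,u,v,.173))
E
```

```text
clock: 53.18
tool_pos: [0.5207, 0.1317, 0.399]
orientation: [179.9, -0.0, -91.9]
force: [-0.8, -0.8, 0.3]
opening: 0.022
gripper_force: 0.0
clock: 53.8
tool_pos: [0.5356, 0.2558, 0.3999]
orientation: [180.0, -0.0, -91.9]
force: [0.4, 0.1, 0.4]
opening: 0.022
gripper_force: 0.0
clock: 54.42
tool_pos: [0.5503, 0.3791, 0.3998]
orientation: [180.0, -0.0, -91.3]
force: [-0.3, 0.3, -0.2]
opening: 0.0219
gripper_force: 0.0
clock: 54.55
tool_pos: [0.5503, 0.3797, 0.3992]
orientation: [180.0, -0.0, -91.2]
force: [-0.0, -0.4, 0.1]
opening: 0.0217
gripper_force: 0.0
[0.5503 0.3797 0.3992] [179.9754  -0.0272 -91.2166]
[0.5497 0.3501 0.173 ]
```

View pics/w8.png

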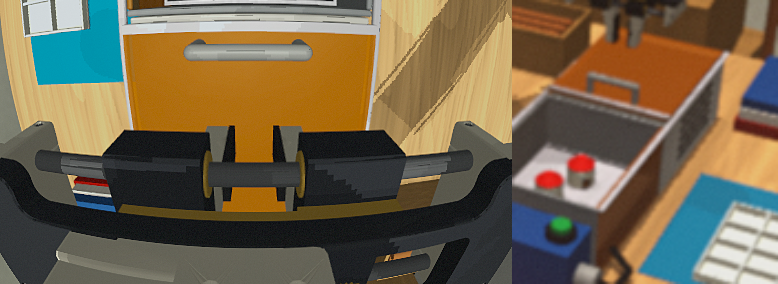

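The handle is at wrist pixel (248,150), ahead of the fingers and clear of them. I'll lower behind it and push.

```bash
python3 -c "
from h import *
o=get_obs();w=snapshot('wrist');print(hit(w,248,150,.173,o))"
python3 -m handwheel '[[-0.5,0,0,1,0,0,0],[-0.5,0,0,1,0,0,0],[-0.5,0,0,0.76,0,0,0],[-0.5,0,0,0,0,0,0]]'; python3 -m handwheel '[[-0.5,0.5,0,0,0,0,0],[-0.5,0.5,0,0,0,0,0],[-0.5,0.5,0,0,0,0,0],[-0.5,0.5,0,0,0,0,0],[-0.5,0.5,0,0,0,0,0]]'; python3 -m handwheel '[[-0.5,0.7,0,0,0,0,0],[-0.5,0.7,0,0,0,0,0],[-0.5,0.7,0,0,0,0,0],[-0.5,0.7,0,0,0,0,0],[-0.5,0.7,0,0,0,0,0]]'
```

```text
[0.55335962 0.33152534 0.173     ]
clock: 55.2
tool_pos: [0.5499, 0.3766, 0.3297]
orientation: [179.9, -0.1, -91.3]
force: [-0.5, 0.4, 0.3]
opening: 0.0222
gripper_force: 0.0
clock: 55.82
tool_pos: [0.5489, 0.3144, 0.3317]
orientation: [-179.9, 0.1, -91.3]
force: [0.7, 4.7, 2.4]
opening: 0.0216
gripper_force: 1.9
clock: 56.45
tool_pos: [0.5468, 0.2263, 0.331]
orientation: [-180.0, 0.0, -91.3]
force: [1.7, 4.2, 2.7]
opening: 0.022
gripper_force: 2.1
```

```bash
python3 -m handwheel '[[-0.5,0.7,0,0,0,0,0],[-0.5,0.7,0,0,0,0,0],[-0.5,0.7,0,0,0,0,0],[-0.5,0.7,0,0,0,0,0],[-0.5,0.7,0,0,0,0,0]]'; python3 -m handwheel '[[-0.5,0.4,0,0,0,0,0],[-0.5,0.4,0,0,0,0,0],[-0.5,0.3,0,0,0,0,0],[-0.5,0.2,0,0,0,0,0],[-0.5,0.2,0,0,0,0,0]]';  python3 -m handwheel '[[-0.5,0.15,0,0,0,0,0],[-0.5,0.15,0,0,0,0,0],[-0.5,0.1,0,0,0,0,0]]'
```

```text
clock: 57.08
tool_pos: [0.5447, 0.1389, 0.3309]
orientation: [180.0, -0.0, -91.3]
force: [1.5, 3.6, 3.6]
opening: 0.0215
gripper_force: 2.1
clock: 57.7
tool_pos: [0.5438, 0.1023, 0.3307]
orientation: [180.0, -0.0, -91.3]
force: [-1.1, 4.0, 1.0]
opening: 0.0218
gripper_force: 1.7
clock: 58.08
tool_pos: [0.5435, 0.0923, 0.3307]
orientation: [180.0, -0.0, -91.3]
force: [-1.7, 3.0, 1.1]
opening: 0.0217
gripper_force: 1.6
```

```bash
python3 - <<'E'
from h import *
o=get_obs();w=snapshot("wrist");s=snapshot("scene")
im=np.hstack([w["color"][100:],cv2.resize(s["color"][100:228,210:330],(266,284))]);cv2.imwrite("pics/w9.png",im[:,:,::-1])
E
```

```text
(no output)
```

View pics/w9.png

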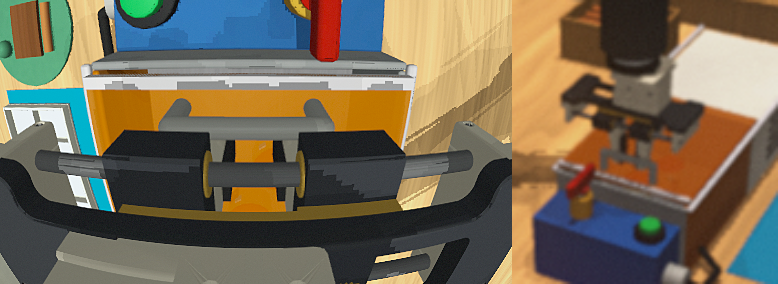

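The cover's leading edge is at crop row 80, still short of the pump-side rim at row 65. I'll keep pushing gently until the force rises.

```bash
python3 -m handwheel '[[-0.5,0.15,0,0,0,0,0],[-0.5,0.15,0,0,0,0,0],[-0.5,0.15,0,0,0,0,0]]';  python3 -m handwheel '[[-0.5,0.12,0,0,0,0,0],[-0.5,0.12,0,0,0,0,0],[-0.5,0,0,0,0,0,0]]';  python3 -m handwheel '[[-0.5,0.12,0,0,0,0,0],[-0.5,0.12,0,0,0,0,0],[-0.5,0,0,0,0,0,0]]'
```

```text
clock: 58.55
tool_pos: [0.5433, 0.083, 0.3307]
orientation: [-180.0, 0.3, -91.3]
force: [-9.1, 27.7, 3.0]
opening: 0.0222
gripper_force: 13.7
clock: 58.92
tool_pos: [0.5431, 0.0813, 0.3309]
orientation: [-179.8, 0.7, -91.3]
force: [-14.0, 43.1, 2.9]
opening: 0.0219
gripper_force: 21.4
clock: 59.3
tool_pos: [0.5428, 0.0796, 0.3309]
orientation: [-179.7, 1.2, -91.3]
force: [-20.8, 70.1, 5.6]
opening: 0.022
gripper_force: 34.7
```

```bash
python3 -m handwheel '[[-0.5,-0.4,0,0,0,0,0],[-0.5,-0.4,0,0,0,0,0],[-0.5,-0.4,0,0,0,0,0],[-0.5,0,0,0,0,0,0]]'; python3 -m handwheel '[[-1,0,0,-0.8,0,0,0],[-1,0,0,-0.8,0,0,0],[-1,0,0,-0.8,0,0,0],[-1,0,0,0,0,0,0],[-1,0,0,0,0,0,0]]'
python3 - <<'E'
from h import *
np.set_printoptions(precision=4,suppress=True)
o=get_obs();w=snapshot("wrist")
for p,st in blobs(w,"green",40): print(p,st,hit(w,*p,.123,o))
print(totool(o,np.array([.6153,.0046,.34+.0])-o["tool_pos"]))
E
```

```text
clock: 59.8
tool_pos: [0.544, 0.0991, 0.3308]
orientation: [180.0, -0.0, -91.3]
force: [0.3, -0.1, -0.5]
opening: 0.0219
gripper_force: 0.0
clock: 60.42
tool_pos: [0.5437, 0.0987, 0.3903]
orientation: [180.0, -0.0, -91.3]
force: [-1.0, 0.3, -0.4]
opening: 0.0005
gripper_force: 0.0
[ 47.1155 113.822 ] [  19   69   76  101 1455] [0.7436 0.0118 0.123 ]
[165.8187  88.7116] [148  72  36  34 971] [0.6153 0.0037 0.123 ]
[ 72.576  115.7051] [ 63  88  22  55 217] [0.7115 0.0176 0.123 ]
[ 3.6941 -2.9543  2.0091]
```

```bash
python3 -m handwheel '[[-1,0.924,-0.739,0,0,0,0],[-1,0.924,-0.739,0,0,0,0],[-1,0.924,-0.739,0,0,0,0],[-1,0.924,-0.739,0,0,0,0],[-1,0,0,0,0,0,0]]'; python3 bed.py; python3 -m handwheel '[[-1,0,0,1,0,0,0],[-1,0,0,1,0,0,0],[-1,0,0,0.9,0,0,0],[-1,0,0,0.5,0,0,0],[-1,0,0,0,0,0,0]]'
```

```text
clock: 61.1
tool_pos: [0.6163, 0.0038, 0.3893]
orientation: [179.9, -0.1, -91.4]
force: [-0.2, -0.1, -0.9]
opening: 0.0005
gripper_force: 0.0
61.15 -91.40152930167373 [] pred up/down [281.8 151. ] [280.8 172.5]
clock: 61.78
tool_pos: [0.6153, 0.0056, 0.3054]
orientation: [179.9, -0.0, -91.3]
force: [-1.3, -0.4, 1.4]
opening: 0.0
gripper_force: 0.7
```

```bash
python3 -m handwheel '[[-1,0,0,0.1,0,0,0],[-1,0,0,0.1,0,0,0],[-1,0,0,0.1,0,0,0]]'; python3 -m handwheel '[[-1,0,0,0.08,0,0,0],[-1,0,0,0.06,0,0,0],[-1,0,0,0,0,0,0]]'
```

```text
clock: 62.15
tool_pos: [0.6159, 0.0054, 0.2992]
orientation: [-179.9, 0.0, -91.3]
force: [-3.5, 2.9, 14.8]
opening: 0.0004
gripper_force: 8.2
clock: 62.52
tool_pos: [0.6157, 0.0055, 0.299]
orientation: [-179.8, 0.0, -91.2]
force: [-11.6, 4.0, 28.5]
opening: 0.0001
gripper_force: 14.2
```

```bash
python3 - <<'E'
from h import *
o=get_obs();print(o["tool_pos"],o["force"],o["moment"]);w=snapshot("wrist");s=snapshot("scene")
im=np.hstack([cv2.resize(w["color"][150:330,150:350],(400,360)),cv2.resize(s["color"][150:240,220:320],(400,360),interpolation=cv2.INTER_CUBIC)]);cv2.imwrite("pics/w10.png",im[:,:,::-1])
E
```

```text
[0.6157373  0.00548702 0.29898348] [-11.58150857   4.03889662  28.54077578] [ 1.50855551  4.55236857 -0.01264412]
```

View pics/w10.png

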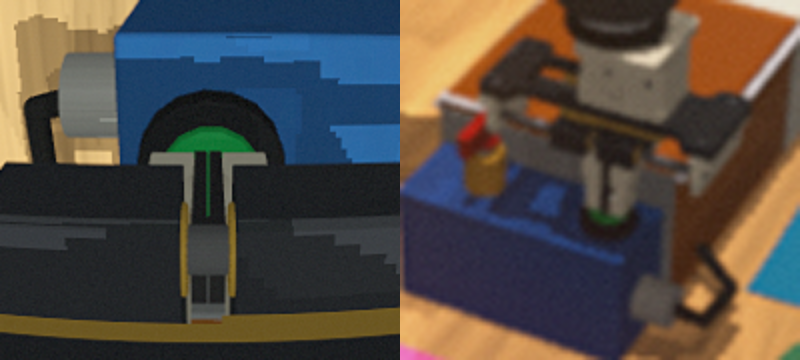

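The closed fingertips (150-265 wide) are broader than the green button (165-255), so they rest on its black collar and may not have pressed it fully. I'll press with one finger instead: half open, with the other finger outside the block.

```bash
python3 -m handwheel '[[-1,0,0,-0.7,0,0,0],[-1,0,0,-0.7,0,0,0],[0,0,0,0,0,0,0],[0,0.03,-0.65,0,0,0,0],[0,0.03,-0.65,0,0,0,0]]'; python3 -m handwheel '[[0,0,0,0,0,0,0],[0,0,0,0,0,0,0]]'; python3 -m handwheel '[[0,0,0,0.5,0,0,0],[0,0,0,0.5,0,0,0],[0,0,0,0.4,0,0,0],[0,0,0,0,0,0,0]]'; python3 -m handwheel '[[0,0,0,0.08,0,0,0],[0,0,0,0.08,0,0,0]]'; python3 -m handwheel '[[0,0,0,0.08,0,0,0],[0,0,0,0,0,0,0]]'
```

```text
clock: 63.25
tool_pos: [0.649, 0.0029, 0.3292]
orientation: [180.0, -0.0, -91.3]
force: [-0.0, 0.1, -0.0]
opening: 0.0249
gripper_force: 0.0
clock: 63.5
tool_pos: [0.6481, 0.0029, 0.3289]
orientation: [179.9, -0.0, -91.3]
force: [0.3, -0.2, -0.5]
opening: 0.0419
gripper_force: 0.0
clock: 64.0
tool_pos: [0.6478, 0.0032, 0.2987]
orientation: [-179.9, -0.1, -91.2]
force: [-10.7, 2.9, 29.4]
opening: 0.0437
gripper_force: 15.2
clock: 64.25
tool_pos: [0.6477, 0.0032, 0.2981]
orientation: [-179.8, -0.1, -91.2]
force: [-22.2, 7.1, 59.7]
opening: 0.0439
gripper_force: 30.1
clock: 64.5
tool_pos: [0.6475, 0.0032, 0.298]
orientation: [-179.7, -0.1, -91.1]
force: [-23.5, 5.3, 62.1]
opening: 0.044
gripper_force: 31.6
```

```bash
{ python3 -m handwheel '[[0,0,0,-0.38,0,0,0],[0,0,0,0,0,0,0]]'; python3 -m handwheel '[[0,0,0,-0.06,0,0,0],[0,0,0,0,0,0,0]]'; python3 -m handwheel '[[0,0,0,-0.06,0,0,0],[0,0,0,0,0,0,0]]'; python3 -m handwheel '[[0,0,0,-0.06,0,0,0],[0,0,0,0,0,0,0]]'; python3 -m handwheel '[[0,0,0,-0.06,0,0,0],[0,0,0,0,0,0,0]]'; python3 -m handwheel '[[0,0,0,-0.06,0,0,0],[0,0,0,0,0,0,0]]';python3 -m handwheel '[[0,0,0,-0.06,0,0,0],[0,0,0,0,0,0,0]]'; } | grep -E "tool_pos|^force"
```

```text
tool_pos: [0.6479, 0.003, 0.2999]
force: [-1.5, -0.4, 3.3]
tool_pos: [0.6483, 0.0031, 0.2997]
force: [0.4, 0.6, 4.0]
tool_pos: [0.6483, 0.0031, 0.3012]
force: [0.3, 0.5, 2.3]
tool_pos: [0.6482, 0.0031, 0.3029]
force: [0.9, 0.9, 3.8]
tool_pos: [0.6481, 0.003, 0.3044]
force: [0.7, 0.5, 1.7]
tool_pos: [0.6477, 0.0029, 0.3055]
force: [-0.2, -0.4, -0.8]
tool_pos: [0.648, 0.003, 0.3073]
force: [0.5, 0.2, 0.8]
```

The button's spring acts from a tool height of 0.3045 m down to the hard stop at 0.299 m, about 6 mm, so both presses went all the way. I'll retreat and check the final state.

```bash
python3 -m handwheel '[[0,0,0,-1,0,0,0],[0,0,0,-1,0,0,0],[0,0,0,-1,0,0,0],[0,0,0,-1,0,0,0],[0,0,0,0,0,0,0]]'; python3 -m handwheel '[[0,1,0,0,0,0,0],[0,1,0,0,0,0,0],[0,1,0,0,0,0,0],[0,1,0,0,0,0,0],[0,0,0,0,0,0,0]]'
python3 - <<'E'
from h import *
t=snapshot("top");s=snapshot("scene")
im=np.hstack([cv2.resize(t["color"][120:260,60:420],(450,350//2*1)),cv2.resize(s["color"][100:270,140:400],(340,175))]);cv2.imwrite("pics/w11.png",im[:,:,::-1])
E
```

```text
clock: 66.88
tool_pos: [0.6485, 0.003, 0.4098]
orientation: [-179.8, 0.0, -91.3]
force: [0.6, -0.3, 0.4]
opening: 0.0441
gripper_force: 0.0
clock: 67.5
tool_pos: [0.6455, -0.0984, 0.4063]
orientation: [179.9, -0.0, -91.4]
force: [0.4, 0.4, 0.3]
opening: 0.0437
gripper_force: 0.0
```

View pics/w11.png

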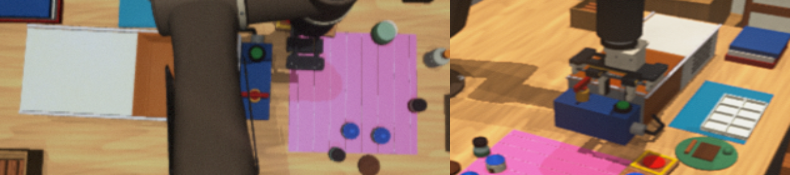

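The cover is over the well, the valve bar is parallel to it (255,95), the blue cottages are on the mat (350,130 and 381,135), and the bystanders look undisturbed. Handing in.

```bash
python3 -c "
from plant import *
print(close_job())"
```

```text
the job is handed in; nothing more can be done
None
```

I handed the job in at about 68 s with every step done, but no verdict came back: both red cottages are on the lowered bed, the valve is shut, the cover is closed, the start button was pressed fully, and the blue cottages are still on the table.

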